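# Push a rejected part through the flap of the reject box

## Task

Get the rejected valve block (red sticker, on the shelf of the red reject box) into the box without picking it up: push the yellow self-closing flap open with one finger and, while that finger keeps it open, push the block along the shelf and over its edge with the other finger until it has dropped in. Then take the hand away so that the flap swings shut. Do not pinch or lift the block, do not push it onto the shut flap, and leave the things standing around the box where they are.

Things in the scene. Friction and masses are not known exactly. Their poses are not given: they have to be found in the camera images.
- reject_box: Red sheet-steel reject box fixed to the bench, hollow, 285 long (x) x 210 wide (y). Origin: on the bench, under the middle of the landing shelf's inner edge; +x is the level way in, from shelf to flap; z up. The steel landing shelf is flat, its top 130 mm above the bench, from x = -160 to 0, with 9 mm high lips along both sides (inner faces at y = +-101). Inside floor 6 mm above the bench.
- shelf_edge (a point): Middle of the landing shelf's inner edge, on its top face (130 mm above the bench). Axes as the box. Beyond it the opening, 204 wide, reaches to x = 95, covered by the yellow flap that slopes up from the edge between side cheeks of the same slope. Once the flap is open, the block drops in here.
- flap (a joint): Angle of the yellow flap (186 wide, 100 long, 4 thick) about its level hinge at its top: 0 = shut, sloping at 25 deg from hinge down to shelf edge; grows to 1.15 as it is pushed in and down. A spring shuts it: about 0.14 N m at 0, 0.23 at 0.7. A fingertip 10 mm above the shelf moved in +x opens it: about 0.25 with the finger's outer face 55 mm past the edge, 0.65 at 78 mm.
- flap_hinge (a point): Middle of the flap's hinge line, 95 mm past the shelf's edge and 43 mm above the shelf. An 8 mm thick hinge barrel lies here (axis 98 mm past the edge); the hood behind it, 98 to 125 mm past the edge, is 48 mm above the shelf.
- flap_lip (a point): Middle of the flap's free lower end; when shut it lies 4 mm past the shelf's edge, at shelf height. Moves with the flap.
- reject_part: The rejected valve block: machined aluminium, 40 (x) x 36 (y) x 30 (z) mm, about 0.12 kg, with a red sticker on top. Origin at the centre of its underside; it lies flat on the landing shelf, turned at most 20 degrees against the box, its centre 45 to 85 mm before the edge.
- good_part: Bystander: a good valve block, same shape, green sticker, on the bench beside the box. Origin at the centre of its underside.
- tape_roll: Bystander: cardboard-coloured roll of tape lying flat on the bench, 104 mm across, 48 high. Origin at the centre of its underside.
- oil_bottle: Bystander: small white bottle with red cap on the bench, 44 mm across, 105 high. Origin at the centre of its underside.
Not all that is in view belongs to the job. What is shaped like the reject_part but pink is not meant.

How it is judged:
By the outcome, as a careful person would: the job done as asked, in the order asked, and still so for the second after the job is handed in, with the robot touching nothing.
It also fails if it takes over 34 s, if anything falls off the work surface, if the arm or the gripper's body presses on something with over 40 N, if the wrist force passes 120 N, or if a joint passes its speed limit or range.

## Robot

A 7-joint arm with a two-finger parallel gripper is mounted at the origin on the work surface. World frame = base frame: x ahead of the robot, y to its left, z up, the work surface at z = 0. Lengths are in m, angles in rad, forces in N, time in s.
With the tool pointing down it reaches from about 0.35 to 0.9 m from the base axis. Payload 19.9 kg.
Tool frame: the origin (TCP) lies between the finger pads; the fingertips stand 19 mm ahead of it and the grasp point (between the pads) is the TCP; z points along the fingers, y is the line along which they close (so a half turn about z gives the same grasp; the last joint's range is limited). The gripper opens to 94 mm and grips with 3 to 60 N. Pads are 16 mm wide; open, the fingers measure 119 mm over their backs; the gripper's body (75 mm by 177 mm) begins 78 mm behind the grasp point.
Start: joints at [-1.327, 0.417, -0.01, 1.614, 0.005, 1.111, -0.053], TCP at [0.176, 0.6, 0.195] pointing down, gripper open.
Joint ranges: [-2.81, 2.81], [-0.39, 2.02], [-1.27, 1.25], [0.06, 2.57], [-1.19, 4.33], [0.19, 2], [-2.82, 2.82]. Speed limits (rad/s): [1.89, 1.89, 2.39, 2.39, 3.01, 3.01, 3.01].

## Interface

Orientations are given as a 3x3 rotation matrix whose columns are the frame's x, y, z axes.
In Python, from rig import robot gives the robot as it stands. Calls block until the motion is done:
- robot.move_ptp(position, orientation): joint-space move of the TCP to a pose.
- robot.move_linear(position, velocity=0.15, frame=None, threshold=None): straight line of the TCP; frame=None keeps the orientation; velocity is the mean speed in m/s. With threshold (N) it stops when the force on the tool has changed by that much, and returns True; else False.
- robot.goto_joints(angles): joint-space move.
- robot.gripper_to(opening): finger opening in m; the grip force is fixed at half the most; returns when the fingers have stopped.
- robot.pause(seconds).
- robot.ik(position, orientation): joint angles nearest the present ones, or None.
- robot.get_state(): the state.
- robot.grab_frame(name): name is "scene" or "top" or "wrist"; returns the picture (384x512x3 uint8, red, green, blue); there is no depth.
- robot.camera_info(name): a dict with "fx", "fy", "cx", "cy" (pixels), "rvec" (rotation vector, rad) and "tvec" (3), from world to camera coordinates, as OpenCV has them. Camera axes: x right, y down, z forward; pixel columns grow to the right and rows downward; lengths in m; the calibration is good to about 2 mm. The wrist camera is an equidistant fisheye: a pixel r from the principal point sees the ray r / f radians off the axis. A picture is of the moment at which its call begins: read the wrist's pose just before it. camera_info takes no time and is no camera call; for the wrist camera it gives the pose at the moment of the call.
A pose or a line that the arm cannot do raises robot.PlanningError and nothing moves.
- robot.sign_off(): hands the job in; it is judged then, once.
The state is a dict: "time": time; "qpos": joint angles; "joint_vel": joint speeds; "effort": joint torques, N m; "ee_pos": TCP position; "tool_rot": TCP orientation; "force": force on the tool from outside, world axes, zero at the start; "moment": the same for the moment, N m; "opening": finger opening in m; "grasp_force": force on a finger pad.
Only numpy, scipy, OpenCV 4.12 (cv2) and the standard library are available. Lean on these libraries where they do the work, as an engineer would, in place of code of your own. Each camera call takes 0.05 s, during which the arm holds its last target. There are 200 camera calls.

## Working session

There is one attempt and no reset: what is moved stays moved. The work goes in short steps, each a Python script; the robot and the scene stay as the last script left them, time stands still between calls to the robot, and variables do not carry over. Pictures are saved under pics/ and viewed, at most 10 in all, crops included, and the job is handed in when it is done.

```bash
ls; mkdir -p pics
python3 - <<'E'
from rig import robot
import cv2,numpy as np
for n in("scene","top"):
    f=robot.grab_frame(n); cv2.imwrite(f"pics/{n}0.png",cv2.resize(f[:,:,::-1],(800,600),interpolation=cv2.INTER_CUBIC)); c=robot.camera_info(n);print(n,c)
s=robot.get_state();print(s['time'],s['ee_pos'],s['tool_rot'],s['opening'])
E
```

```text
pics
scene {'fx': 406.56521013833367, 'fy': 406.56521013833367, 'cx': 249.95151718104967, 'cy': 187.27892724438067, 'rvec': array([ 1.04318259,  2.51569574, -0.9422809 ]), 'tvec': array([ 0.39039882, -0.27672449,  1.36423834])}
top {'fx': 428.82801518449855, 'fy': 428.82801518449855, 'cx': 257.43442535425464, 'cy': 187.69652082436457, 'rvec': array([ 2.13442852, -2.10914778,  0.20609351]), 'tvec': array([0.05390769, 0.60807456, 0.99390047])}
0.1 [0.17550605 0.59948375 0.19400586] [[-9.59730082e-01  2.80923689e-01 -2.26115719e-04]
 [ 2.80923768e-01  9.59729505e-01 -1.05522314e-03]
 [-7.94272504e-05 -1.07625067e-03 -9.99999418e-01]] 0.09410034326820518
```

View pics/scene0.png

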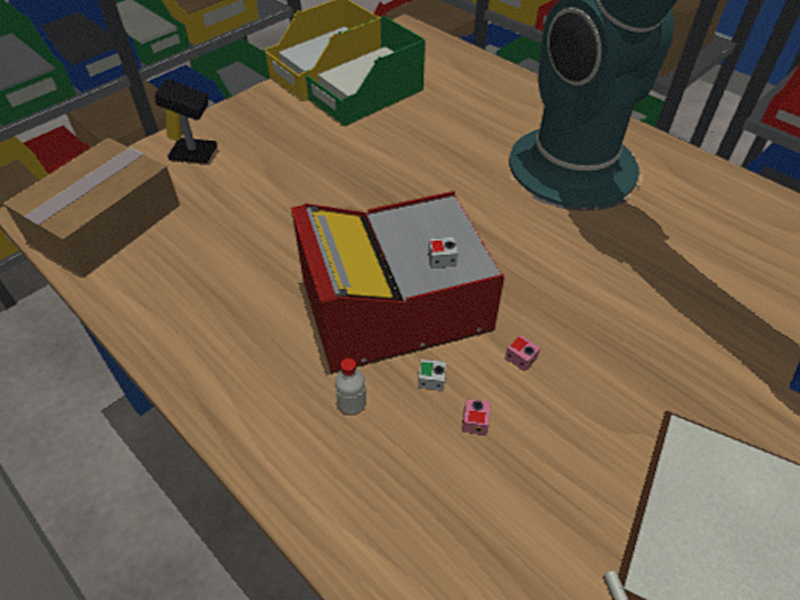

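View pics/top0.png

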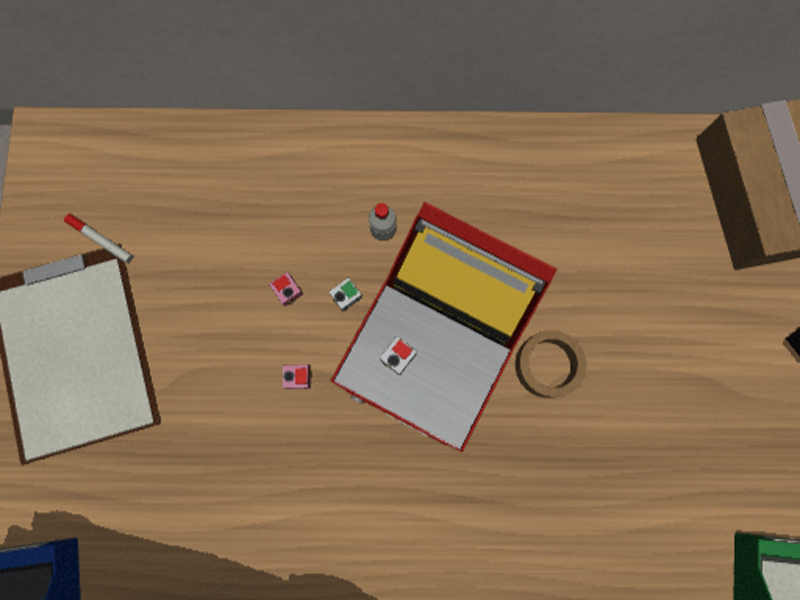

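Both pictures show the box with its yellow flap, and a block with a red sticker on the shelf. Pixels below are in the top view.
- **White block with red sticker, on the shelf (398,355):** this fits the description.
- **Pink blocks on the bench (286,289) and (295,376):** these are decoys.
- **White block with green sticker (346,293):** this is the good part.

The bottle is at (382,220) and the tape at (550,363). I'll confirm the block in an enlarged crop.

Run:
```python
import cv2
from rig import robot
f=robot.grab_frame("top")[:,:,::-1]
# x 205..365, y 125..295 -> crop 160x ... scale 5 / 4.6
c=f[125:295,205:365]; c=cv2.resize(c,None,fx=3.5,fy=3.5,interpolation=cv2.INTER_CUBIC); cv2.imwrite("pics/crop1.png",c);print(c.shape)
f=robot.grab_frame("scene")[:,:,::-1]
c=f[115:245,180:330]; c=cv2.resize(c,None,fx=4.6,fy=4.6,interpolation=cv2.INTER_CUBIC); cv2.imwrite("pics/crop2.png",c);print(c.shape)
```

```text
(595, 560, 3)
(598, 690, 3)
```

View pics/crop1.png

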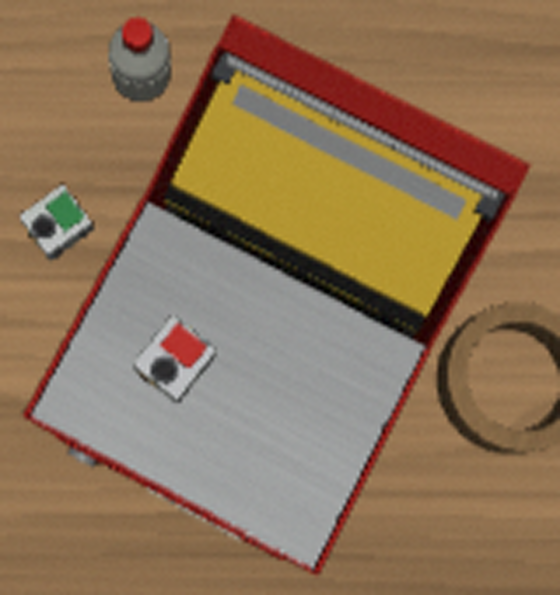

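View pics/crop2.png

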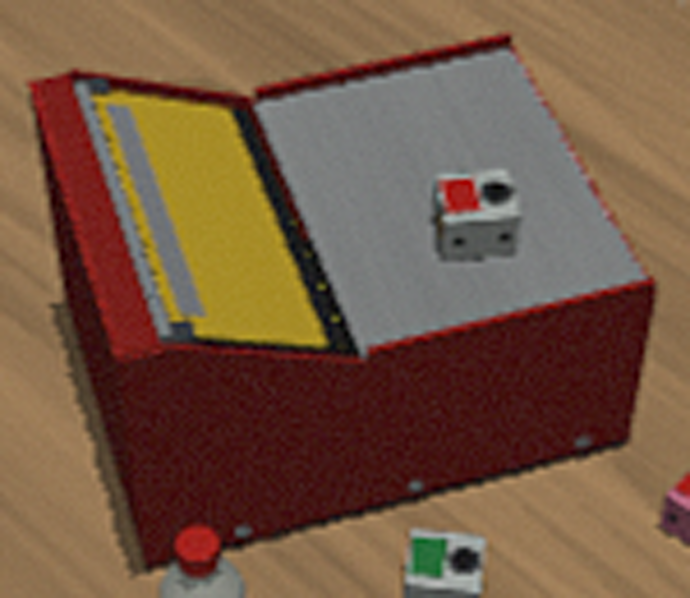

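The crops confirm it: a white block with a red sticker, crop1 (175,358). Next I'll fit the box and block poses jointly from both views.

```bash
cat > h.py <<'E'
from rig import robot
import numpy as np, cv2
from scipy.optimize import least_squares
C={n:robot.camera_info(n) for n in("top","scene")}
def proj(n,P):
    c=C[n];K=np.array([[c['fx'],0,c['cx']],[0,c['fy'],c['cy']],[0,0,1]])
    return cv2.projectPoints(np.array(P,float).reshape(-1,1,3),c['rvec'],c['tvec'],K,None)[0][:,0]
def T(p,P):
    P=np.array(P,float);c,s=np.cos(p[2]),np.sin(p[2])
    return np.c_[c*P[:,0]-s*P[:,1]+p[0],s*P[:,0]+c*P[:,1]+p[1],P[:,2]]
def fit(obs,x0):
    def r(p): return np.concatenate([(proj(n,T(p,P))-px).ravel() for n,P,px in obs])
    s=least_squares(r,x0,loss='soft_l1'); return s.x,r(s.x).reshape(-1,2)
def t(a): return (np.array(a,float)+.5)/3.5-.5+[205,125]
def sc(a): return (np.array(a,float)+.5)/4.6-.5+[180,115]
E
python3 - <<'E'
from h import *
a=.105
obs=[("top",[[-.16,a,.139],[-.16,-a,.139],[.125,a,.178],[.125,-a,.178],[0,.101,.13],[0,-.101,.13]],t([[25,413],[317,572],[233,15],[529,165],[150,203],[425,343]])),
("scene",[[.125,a,0],[-.16,a,0],[-.16,a,.139],[-.16,-a,.139],[.125,-a,.178],[.125,a,.178]],sc([[145,574],[630,442],[653,283],[512,38],[33,82],[118,358]]))]
best=min((fit(obs,[.6,0,y]) for y in(0,1.5,3,-1.5)),key=lambda s:abs(s[1]).sum())
print(best[0]);print(best[1].round(1).tolist());b=best[0]
Q=[[.02,.018,.16],[.02,-.018,.16],[-.02,.018,.16],[-.02,-.018,.16]]
o=[("top",Q,t([[175,316],[217,350],[134,363],[178,398]])),("scene",Q,sc([[440,214],[437,176],[521,203],[515,171]]))]
k,r=fit(o,[b[0]-.06*np.cos(b[2]),b[1]-.06*np.sin(b[2]),b[2]]);print(k,r.round(1).tolist())
for q in o:
    k2,_=fit([q],k);d=k2[:2]-b[:2];c,s=np.cos(b[2]),np.sin(b[2]);print('box-rel',c*d[0]+s*d[1],-s*d[0]+c*d[1],k2[2]-b[2])
for q in obs: print(fit([q],b)[0])
E
```

```text
[ 0.56079972 -0.00320453 -0.4776398 ]
[[-1.4, 0.0], [-0.1, 0.5], [-0.2, -0.9], [0.2, -0.6], [-1.0, -1.0], [-0.5, 0.4], [0.2, -1.3], [-0.5, -0.2], [1.2, -1.3], [-0.1, -2.4], [-1.5, -1.1], [-0.5, -0.0]]
[ 0.50140009  0.06625671 -0.69275784] [[-0.3, -0.6], [0.3, 0.3], [-0.5, -0.1], [-0.5, 0.7], [0.7, 0.3], [-0.6, -1.9], [-0.3, 1.5], [-1.3, -1.9]]
box-rel -0.08420270659388693 0.0339642487607755 -0.19955895959365355
box-rel -0.08471394443307709 0.03688398625950469 -0.27800616056887417
[ 0.56031633 -0.00424572 -0.47594462]
[ 0.5623748  -0.00068906 -0.48011145]
```

```bash
cat >> h.py <<'E'
B=np.array([.5605,-.003,-.477]); TH=np.radians(62)
def W(x,y,z): return T(B,[[x,y,z+.13]])[0]          # box shelf coords -> world
u=np.array([np.sin(TH),-np.cos(TH)])                  # rear->front finger, box axes
def R():
    a=np.arctan2(u[1],u[0])+B[2]; y=np.array([np.cos(a),np.sin(a),0]);z=np.array([0,0,-1.])
    return np.c_[np.cross(y,z),y,z]
COR=.00625*u+.008*np.array([-u[1],u[0]])              # foremost corner of a finger
def tcp(cx,cy,tip): # rear finger's foremost corner at (cx,cy), tips 'tip' above shelf
    p=np.array([cx,cy])-COR+.05325*u; return W(p[0],p[1],tip+.019)
def where():
    s=robot.get_state();p=s['ee_pos'];d=p[:2]-B[:2];c,q=np.cos(B[2]),np.sin(B[2])
    r=np.array([c*d[0]+q*d[1],-q*d[0]+c*d[1]])-.05325*u+COR
    return np.r_[r,p[2]-.149].round(4),s['force'].round(1),round(s['time'],2)
def snap(n,name,box=None,k=1.5):
    f=robot.grab_frame(n)[:,:,::-1]
    if box: f=f[box[1]:box[3],box[0]:box[2]]
    cv2.imwrite(f"pics/{name}.png",cv2.resize(f,None,fx=k,fy=k,interpolation=cv2.INTER_CUBIC))
E
python3 - <<'E'
from h import *
for S in(1,-1):
    M=R()@np.diag([S,S,1.])
    for cx in(-.117,-.008):
        q=robot.ik(tcp(cx,.033,.006),M);print(S,None if q is None else np.round(q,2))
p=robot.get_state()['ee_pos'];robot.move_linear([p[0],p[1],.32],velocity=.25)
def turn(M): q=robot.ik(tcp(-.117,.033,.09),M);return 9 if q is None else np.abs(q-robot.get_state()['qpos']).max()
M=min((R(),R()@np.diag([-1,-1,1.])),key=turn)
robot.move_ptp(tcp(-.117,.033,.09),M); print(where())
robot.move_linear(tcp(-.117,.033,.045),velocity=.1);print(where())
snap("wrist","w1",k=1.5)
E
```

```text
1 [-0.77  0.28  0.74  1.99 -0.24  0.95 -0.87]
1 [-0.59  0.49  0.75  1.77 -0.38  1.04 -0.67]
-1 [-0.5   0.24  0.42  1.99 -0.12  0.94  2.16]
-1 [-0.36  0.42  0.43  1.76 -0.2   1.01  2.32]
(array([-0.1173,  0.0338,  0.09  ]), array([ 0.5, -0.6, -0.2]), 3.17)
(array([-0.1168,  0.0331,  0.0453]), array([-0.8,  0.6, -0.1]), 3.77)
```

View pics/w1.png

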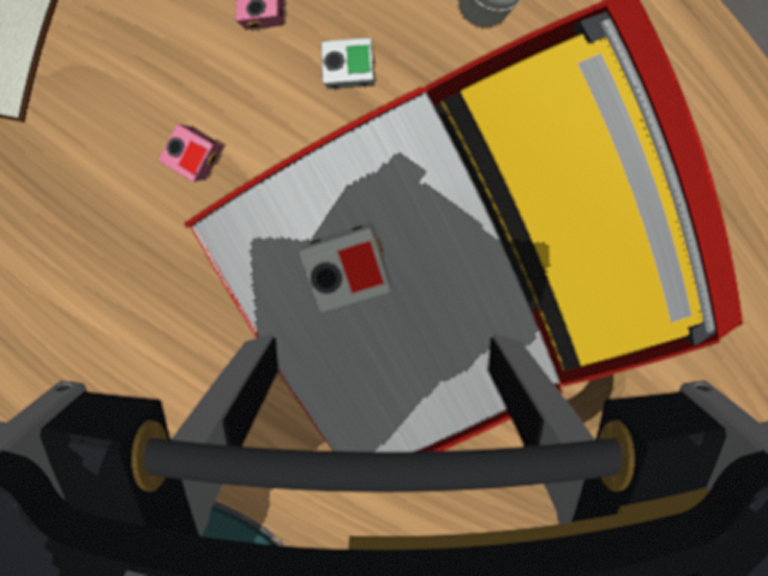

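The wrist view shows the block's top face with corners near (301,250), (369,228), (389,291) and (323,311). The rear finger is at the left (270,345) and the front finger at the right (495,345). I'll refine the block and edge positions from this close view.

```bash
cat >> h.py <<'E'
def wray(px,z,k=1.5):
    """wrist-picture pixels (enlarged k) -> box coords on plane z above shelf"""
    c=robot.camera_info("wrist");Rc=cv2.Rodrigues(np.array(c['rvec'],float))[0];o=-Rc.T@c['tvec'];out=[]
    for p in np.array(px,float):
        p=(p+.5)/k-.5; d=np.array([(p[0]-c['cx'])/c['fx'],(p[1]-c['cy'])/c['fy']]);r=np.linalg.norm(d)
        v=Rc.T@np.r_[d/r*np.sin(r),np.cos(r)]; X=o+v*((.13+z-o[2])/v[2])
        e=X[:2]-B[:2];a,s=np.cos(B[2]),np.sin(B[2]);out.append([a*e[0]+s*e[1],-s*e[0]+a*e[1]])
    return np.array(out)
E
python3 - <<'E'
from h import *
q=wray([[301,250],[369,228],[389,291],[323,311]],.03);print(q.round(4),q.mean(0))
print(np.linalg.norm(np.diff(q,axis=0),axis=1), [np.arctan2(*(q[i]-q[j])[::-1]) for i,j in((1,0),(2,3))])
print(wray([[430,97],[558,378],[500,238]],0).round(4), wray([[186,223]],.009))
E
```

```text
[[-0.0998  0.0576]
 [-0.0635  0.0508]
 [-0.07    0.0167]
 [-0.1062  0.0235]] [-0.08488644  0.03711555]
[0.03701392 0.03468575 0.03683247] [np.float64(-0.18487306849968704), np.float64(-0.1850891491554084)]
[[ 0.      0.0984]
 [-0.0012 -0.0983]
 [-0.0005  0.007 ]] [[-0.15843778  0.10455036]]
```

The wrist view agrees with the first fit: block at (-85, 37) mm, yaw -0.185, shelf edge within 1 mm. Next I'll descend and push the first part, then look.

Run:
```python
from h import *
robot.move_linear(tcp(-.117,.0362,.045),velocity=.1)
print(robot.move_linear(tcp(-.117,.0362,.006),velocity=.07,threshold=10),where())
print(robot.move_linear(tcp(-.068,.0362,.006),velocity=.05,threshold=25),where())
snap("wrist","w2",k=1.5)
```

```text
False (array([-0.1169,  0.0362,  0.0061]), array([-0.2, -0. ,  0.3]), 4.78)
False (array([-0.0683,  0.0363,  0.006 ]), array([0.6, 0.4, 0.6]), 5.91)
```

View pics/w2.png

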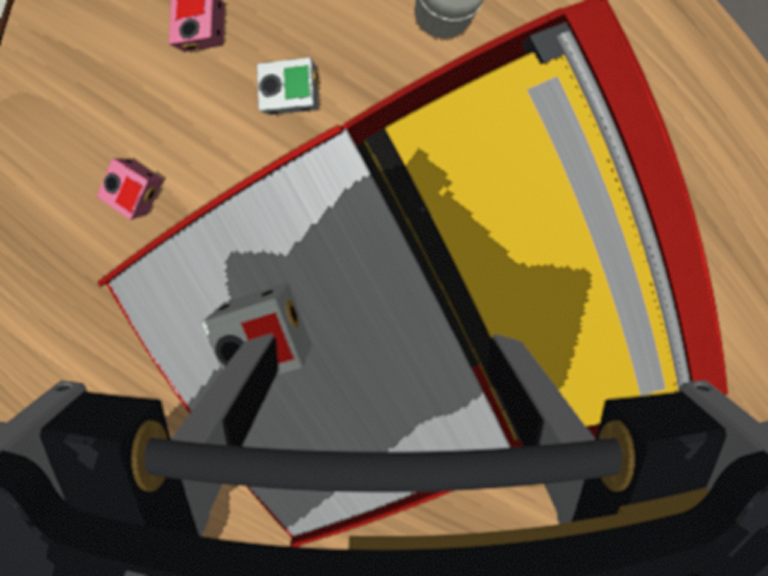

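The block is in front of the rear finger. Its front corners are at (283,293) and (310,362), and its back-left corner at (205,325). The front finger is just reaching the flap.

Run:
```python
from h import *
q=wray([[205,325],[283,293],[310,362]],.03);print(q.round(4),(q[0]+q[2])/2,[np.arctan2(*(q[1]-q[0])[::-1]),np.arctan2(*(q[1]-q[2])[::-1])-np.pi/2],np.linalg.norm(np.diff(q,axis=0),axis=1))
```

```text
[[-0.1003  0.0556]
 [-0.0584  0.0508]
 [-0.0648  0.0169]] [-0.08254741  0.03622289] [np.float64(-0.11240637325992316), np.float64(-0.18489838358043964)] [0.04215777 0.03454173]
```

Run:
```python
from h import *
s=robot.get_state();print(s['ee_pos'],s['tool_rot'].round(3).tolist(),s['opening'],tcp(-.068,.0362,.006))
c=robot.camera_info("wrist");Rc=cv2.Rodrigues(np.array(c['rvec'],float))[0];print(-Rc.T@c['tvec'],Rc.round(3).tolist())
for z in(-.02,.006,.03,.04,.05):
    q=wray([[275,340],[490,340]],z);print(z,q.round(4).tolist(),np.linalg.norm(q[1]-q[0]))
snap("scene","s2",(180,95,330,245),4)
```

```text
[0.53668193 0.01736868 0.15503367] [[0.822, 0.569, -0.0], [0.569, -0.822, 0.0], [0.0, -0.0, -1.0]] 0.0938169460990271 [0.53686672 0.01717352 0.155     ]
[0.59980629 0.06279195 0.34530235] [[0.568, -0.823, 0.001], [-0.792, -0.547, 0.271], [-0.222, -0.154, -0.963]]
-0.02 [[-0.0947, 0.0221], [0.0151, -0.0364]] 0.12445994941265637
0.006 [[-0.0837, 0.0281], [0.014, -0.0239]] 0.11070760621209673
0.03 [[-0.0736, 0.0337], [0.0129, -0.0124]] 0.0980131355654264
0.04 [[-0.0694, 0.036], [0.0125, -0.0076]] 0.09272377279598036
0.05 [[-0.0651, 0.0383], [0.012, -0.0028]] 0.0874344100265344
```

View pics/s2.png

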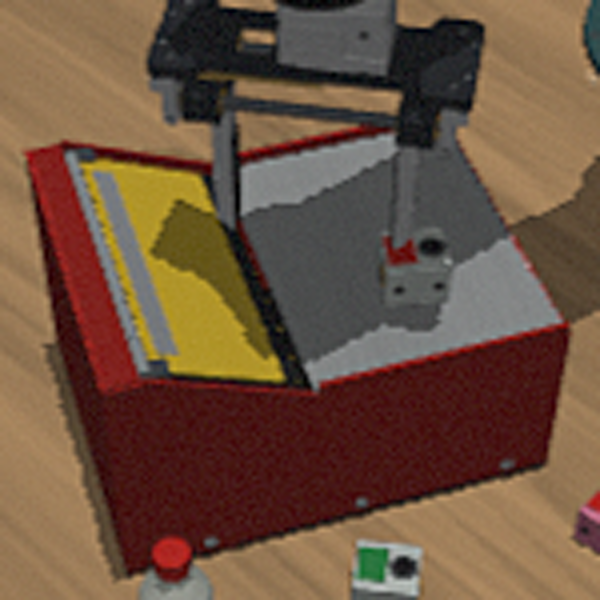

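Run:
```python
from h import *
s=robot.get_state();p=s['ee_pos'];y=s['tool_rot'][:,1]
for h in(-.019,-.01,0,.012,.02,.03):
    print(h,[((proj("scene",[p+sg*.05325*y+[0,0,h]])[0]-[180,95]+.5)*4).round(0).tolist() for sg in(1,-1)])
k=[-.085,.037]; print('block top',(proj("scene",[W(-.0835,.037,.03),W(-.0835,.037,0)])-[180,95])*4)
```

```text
-0.019 [[232.0, 251.0], [401.0, 272.0]]
-0.01 [[231.0, 240.0], [402.0, 262.0]]
0 [[231.0, 229.0], [403.0, 250.0]]
0.012 [[230.0, 215.0], [404.0, 236.0]]
0.02 [[230.0, 205.0], [404.0, 226.0]]
0.03 [[229.0, 193.0], [405.0, 214.0]]
block top [[413.07734055 245.4259554 ]
 [410.4797949  280.01481048]]
```

The scene crop shows the rear fingertip ending on top of the block's sticker at (402,255), and the block hasn't moved. So with the gripper wide open, the real tips sit about 20 mm higher than the nominal 19 mm. I'll go back and find the shelf by touch.

Run:
```python
from h import *
robot.move_linear(tcp(-.068,.0362,.016),velocity=.1)
robot.move_linear(tcp(-.119,.0362,.016),velocity=.12);robot.pause(.2);print(where())
print(robot.move_linear(tcp(-.119,.0362,-.035),velocity=.03,threshold=4),where())
snap("scene","s3",(180,95,330,245),4)
```

```text
(array([-0.1184,  0.036 ,  0.0159]), array([-0.2,  0.5,  0.3]), 7.03)
True (array([-0.119 ,  0.0362, -0.0296]), array([-3.4, -0.7, 10. ]), 8.4)
```

View pics/s3.png

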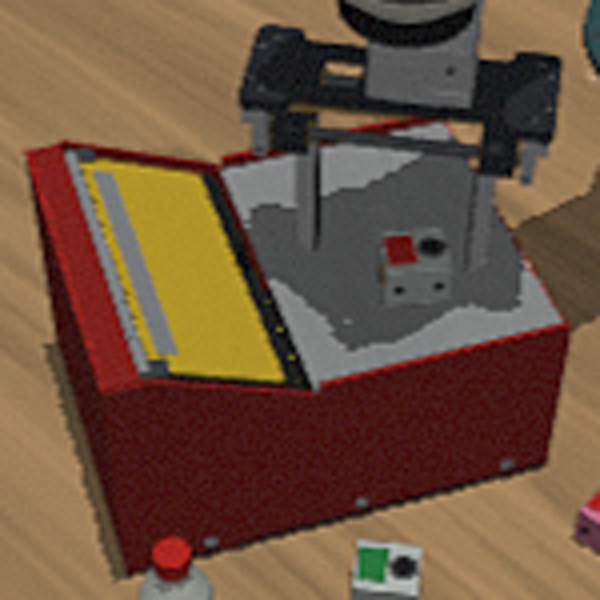

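Contact is at nominal -29.6 mm, so the tips really stand 29.6 mm higher than nominal. I'll correct for that and push the first stretch.

```bash
sed -i 's/tip+.019/tip-.0296+.019/; s/p\[2\]-.149\]/p[2]-.149+.0296]/' h.py
python3 - <<'E'
from h import *
robot.move_linear(tcp(-.119,.0362,.006),velocity=.05);print(where())
print(robot.move_linear(tcp(-.07,.0362,.006),velocity=.05,threshold=25),where())
snap("wrist","w4",k=1.5)
E
```

```text
(array([-0.1188,  0.0364,  0.0062]), array([ 0.2,  0.1, -0.1]), 8.73)
False (array([-0.0701,  0.0362,  0.006 ]), array([-1.2, -1.3,  1.2]), 9.87)
```

View pics/w4.png

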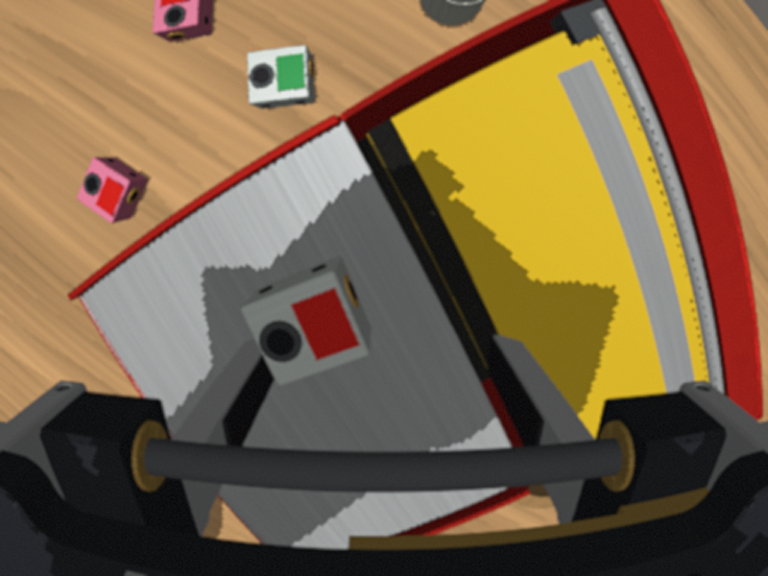

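The wrist view shows the block moved ahead of the rear finger. Its top corners are (242,309), (336,271), (369,353) and (278,384), and the front finger is just at the flap.

```bash
cat >> h.py <<'E'
def sticker(amin=60):
    """red sticker centroid/yaw in the wrist picture, box coords (largest red blob near the fingers, below row 130)"""
    f=robot.grab_frame("wrist");h=cv2.cvtColor(f,cv2.COLOR_RGB2HSV)
    m=(((h[...,0]<6)|(h[...,0]>174))&(h[...,1]>170)&(h[...,2]>90)).astype(np.uint8);m[:110]=0;m[270:]=0
    n,l,st,ce=cv2.connectedComponentsWithStats(m);return [(st[i].tolist(),wray([ce[i]],.03,1)[0].round(4).tolist()) for i in range(1,n) if st[i,4]>amin]
E
python3 - <<'E'
from h import *
q=wray([[242,309],[336,271],[369,353],[278,384]],.03);print(q.round(4),q.mean(0),[np.arctan2(*(q[1]-q[0])[::-1]),np.arctan2(*(q[2]-q[3])[::-1])],np.linalg.norm(np.diff(q,axis=0),axis=1))
print(sticker())
E
```

```text
[[-0.0678  0.0571]
 [-0.0286  0.0527]
 [-0.0334  0.0191]
 [-0.0723  0.0239]] [-0.05051211  0.03819101] [np.float64(-0.11191421708774255), np.float64(-0.12306862882689681)] [0.03938555 0.03393976 0.03915191]
[([46, 110, 130, 89, 766], [-0.0781, 0.0996]), ([453, 110, 55, 160, 4295], [0.1232, -0.0294]), ([65, 118, 17, 25, 247], [-0.0942, 0.1238]), ([196, 193, 42, 46, 1152], [-0.0423, 0.0371])]
```

```bash
cat >> h.py <<'E'
def block():
    f=robot.grab_frame("wrist");h=cv2.cvtColor(f,cv2.COLOR_RGB2HSV)
    m=(((h[...,0]<6)|(h[...,0]>174))&(h[...,1]>170)&(h[...,2]>60)).astype(np.uint8)
    n,l,st,ce=cv2.connectedComponentsWithStats(m);r=[]
    for i in range(1,n):
        if st[i,4]<300: continue
        s=wray([ce[i]],.03,1)[0]
        if not(-.1<s[0]<.07 and abs(s[1])<.085): continue
        b=wray(cv2.boxPoints(cv2.minAreaRect(np.argwhere(l==i)[:,::-1].astype(np.float32))),.03,1)
        e=b[1]-b[0];y=(np.arctan2(e[1],e[0])+np.pi/4)%(np.pi/2)-np.pi/4
        r.append((st[i,4],s.round(4),round(y,3),(s-.0083*np.array([np.cos(y),np.sin(y)])).round(4)))
    return r
E
python3 - <<'E'
from h import *
print(block())
robot.move_linear(tcp(-.073,.0362,.006),velocity=.05);robot.move_linear(tcp(-.073,.038,.006),velocity=.05)
print(robot.move_linear(tcp(-.045,.038,.006),velocity=.05,threshold=25),where())
print(block())
E
```

```text
[(np.int32(1148), array([-0.0423,  0.0371]), np.float64(-0.078), array([-0.0506,  0.0377])), (np.int32(589), array([-0.0311, -0.0774]), np.float64(-0.003), array([-0.0394, -0.0774]))]
False (array([-0.0446,  0.0378,  0.0061]), array([-1.4, -0.3,  3.5]), 11.22)
[(np.int32(1132), array([-0.0168,  0.0367]), np.float64(-0.062), array([-0.0251,  0.0372])), (np.int32(638), array([ 0.0098, -0.0255]), np.float64(0.074), array([ 0.0015, -0.0261])), (np.int32(749), array([ 0.0022, -0.0773]), np.float64(-0.146), array([-0.006 , -0.0761]))]
```

The block is tracking straight and the flap is opening. I'll push on until it's over the edge.

Run:
```python
from h import *
print(robot.move_linear(tcp(-.027,.038,.006),velocity=.05,threshold=25),where());print(block())
print(robot.move_linear(tcp(-.010,.038,.006),velocity=.05,threshold=25),where());robot.pause(.3)
print(where(),block())
f=robot.grab_frame("wrist")[:,:,::-1];g=robot.grab_frame("scene")[95:245,180:330,::-1]
cv2.imwrite("pics/fin.png",np.hstack([cv2.resize(f[80:300,150:400],(450,396),interpolation=3),cv2.resize(g,(350,350)).copy() if 0 else cv2.copyMakeBorder(cv2.resize(g,(350,350),interpolation=3),0,46,0,0,0)]))
```

```text
False (array([-0.0272,  0.0381,  0.0059]), array([-3.1,  2.7,  1.8]), 11.78)
[(np.int32(1130), array([0.0003, 0.0367]), np.float64(-0.075), array([-0.008 ,  0.0373])), (np.int32(1135), array([ 0.0199, -0.0235]), np.float64(-0.014), array([ 0.0116, -0.0234])), (np.int32(1235), array([ 0.0221, -0.0769]), np.float64(-0.275), array([ 0.0141, -0.0746]))]
False (array([-0.0112,  0.038 ,  0.0054]), array([-7.8,  4.7, -0.4]), 12.32)
(array([-0.0113,  0.0381,  0.0055]), array([-7. ,  3.4, -0. ]), 12.62) [(np.int32(2251), array([ 0.0385, -0.0242]), np.float64(-0.441), array([ 0.031 , -0.0206])), (np.int32(1966), array([ 0.0352, -0.0765]), np.float64(-0.491), array([ 0.0278, -0.0726]))]
```

View pics/fin.png

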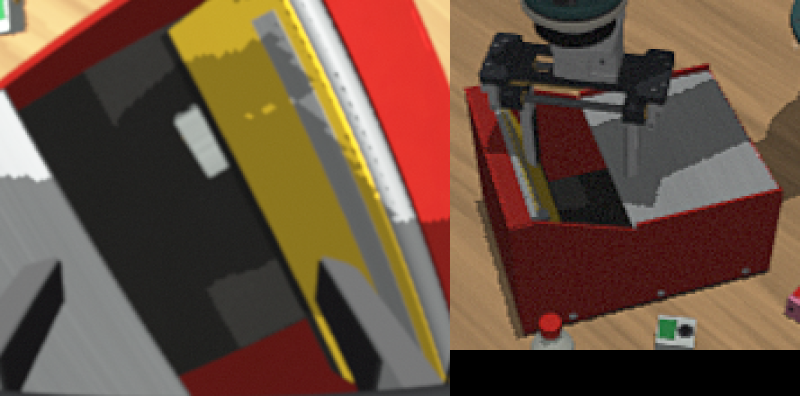

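The picture shows the block's bright face at (200,140) on the dark box floor below the held-open flap; the shelf is empty. I'll withdraw so the flap shuts.

Run:
```python
from h import *
robot.move_linear(tcp(-.085,.038,.008),velocity=.1);robot.move_linear(tcp(-.085,.038,.12),velocity=.15)
p=tcp(-.085,.038,.2);robot.move_linear([p[0]-.08,p[1]+.15,p[2]],velocity=.15);robot.pause(.5);print(where())
g=robot.grab_frame("scene")
a=cv2.resize(cv2.imread("pics/scene0.png"),(512,384),interpolation=cv2.INTER_AREA)[:,:,::-1]
def yel(f): h=cv2.cvtColor(np.ascontiguousarray(f[125:200,185:265]),cv2.COLOR_RGB2HSV);m=(abs(h[...,0].astype(int)-25)<6)&(h[...,1]>170)&(h[...,2]>110);return m.sum(),np.argwhere(m).mean(0)
print(yel(a),yel(g))
d=abs(g.astype(int)-a).max(2)[220:290,205:360];print('bystander diff px',(d>60).sum())
t0=cv2.resize(cv2.imread("pics/top0.png"),(512,384),interpolation=cv2.INTER_AREA)[:,:,::-1];t1=robot.grab_frame("top")
d=abs(t1.astype(int)-t0).max(2)
print('tape',(d[205:260,328:380]>60).sum(),'flap top',(d[140:215,250:345]>60).sum(),'good',(d[175:200,210:232]>60).sum(),'bottle',(d[128:155,234:256]>60).sum())
```

```text
(array([-0.2249,  0.1345,  0.2   ]), array([-0. ,  0.6,  0.1]), 16.48)
(np.int64(1275), array([38.12862745, 42.27686275])) (np.int64(1276), array([38.11206897, 42.26880878]))
bystander diff px 332
tape 0 flap top 0 good 38 bottle 0
```

The flap is shut. The pixel difference near the good part may be the hand's shadow, so I'll check its sticker position.

Run:
```python
from h import *
def gr(f):
    h=cv2.cvtColor(np.ascontiguousarray(f[222:260,260:295]),cv2.COLOR_RGB2HSV);m=(abs(h[...,0].astype(int)-68)<12)&(h[...,1]>110);return m.sum(),np.argwhere(m).mean(0)
a=cv2.resize(cv2.imread("pics/scene0.png"),(512,384),interpolation=cv2.INTER_AREA)[:,:,::-1]
p=robot.get_state()['ee_pos'];robot.move_linear([p[0]-.1,p[1],p[2]+.05],velocity=.15);robot.pause(.3)
print(gr(a),gr(robot.grab_frame("scene")),robot.get_state()['time'])
t0=cv2.resize(cv2.imread("pics/top0.png"),(512,384),interpolation=cv2.INTER_AREA)[:,:,::-1]
d=abs(robot.grab_frame("top").astype(int)-t0).max(2);print((d[175:200,210:232]>60).sum())
```

```text
(np.int64(49), array([13.26530612, 12.79591837])) (np.int64(51), array([13.2745098 , 12.80392157])) 17.8167
0
```

```bash
python3 -c "
from rig import robot
print(robot.sign_off())"
```

```text
the job is handed in; nothing more can be done
None
```

The red-stickered block was pushed over the shelf edge past the finger-held flap and dropped into the box, the flap is shut again, the bystanders have not moved, and the job was handed in at about 18 s.

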